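Lay out the shelf-hanging kit in its tray

TASK

Lay out the kit for hanging a shelf in the plywood tray: the yellow screwdriver on the yellow mat, the green tape measure on the green mat, the black-capped marker on the black mat and the red-lidded jar of screws on the red mat. Each goes in the middle of its mat, the screwdriver, tape measure and marker lengthwise along it, the tape measure and the jar standing upright as they are now. Leave the pencil and the black-lidded jar alone where they are.

Things in the scene. Friction and masses are not known exactly. Their poses are not given: they have to be found in the camera images.
- screwdriver_mid (a point): Yellow-handled screwdriver lying flat on the bench, 180 mm long. Point half-way along its length and half-way up (13 mm above what it lies on). Its x axis runs from handle to tip: the handle is from x = -90 to -5 mm, 28 mm wide at most and 26 mm high; the thin shaft (6 mm) from -5 to +90 mm. It weighs about 0.07 kg, and is gripped well across the handle about 35 mm to the handle side of this point.
- tape_measure_mid (a point): Green tape measure standing on edge. Point at the centre of its case, 34 mm above what it stands on. The case is 36 mm thick (its x), 70 mm long (its y) and 67 mm high; a short hook of tape sticks out low at its -y end. About 0.31 kg.
- marker_mid (a point): Marker pen with white barrel and black cap, lying flat, 136 mm long (its x, the cap towards +x), 18 mm thick. Point half-way along it and half-way up (9 mm above what it lies on). About 0.02 kg.
- red_jar_mid (a point): Clear jar of screws with a red lid, standing upright, 64 mm across and 86 mm high; the lid is 60 mm across and 16 mm high. Point on its axis, half-way up (43 mm above what it stands on). z axis up along the jar. About 0.3 kg.
- mat_yellow: Yellow rubber mat, 212 mm (its x, lengthwise) by 72 mm (its y), 3 mm thick, fixed in the tray; origin at the centre of its underside, 6 mm above the bench, so its top is 9 mm above the bench. Four such mats lie side by side, 80 mm between centres, in changing order, on a fixed, flat, low plywood tray; nothing divides them. The tray's rim stands 13 mm above the bench, 6 mm beyond the mats' short ends and 22 mm beyond the outermost mats' long sides.
- mat_green: Green rubber mat, 212 mm (its x, lengthwise) by 72 mm (its y), 3 mm thick, fixed in the tray; origin at the centre of its underside, 6 mm above the bench, so its top is 9 mm above the bench. Four such mats lie side by side, 80 mm between centres, in changing order, on a fixed, flat, low plywood tray; nothing divides them. The tray's rim stands 13 mm above the bench, 6 mm beyond the mats' short ends and 22 mm beyond the outermost mats' long sides.
- mat_black: Black rubber mat, 212 mm (its x, lengthwise) by 72 mm (its y), 3 mm thick, fixed in the tray; origin at the centre of its underside, 6 mm above the bench, so its top is 9 mm above the bench. Four such mats lie side by side, 80 mm between centres, in changing order, on a fixed, flat, low plywood tray; nothing divides them. The tray's rim stands 13 mm above the bench, 6 mm beyond the mats' short ends and 22 mm beyond the outermost mats' long sides.
- mat_red: Red rubber mat, 212 mm (its x, lengthwise) by 72 mm (its y), 3 mm thick, fixed in the tray; origin at the centre of its underside, 6 mm above the bench, so its top is 9 mm above the bench. Four such mats lie side by side, 80 mm between centres, in changing order, on a fixed, flat, low plywood tray; nothing divides them. The tray's rim stands 13 mm above the bench, 6 mm beyond the mats' short ends and 22 mm beyond the outermost mats' long sides.
- black_jar_mid (a point): Clear jar of screws with a black lid, standing upright, 60 mm across and 76 mm high: it does not belong in the tray. Point on its axis, half-way up (38 mm).
- pencil_mid (a point): Yellow carpenter's pencil lying flat, 170 mm long (its x), 8 mm thick: it does not belong in the tray. Point half-way along it and half-way up (4 mm).
There are look-alikes about, which are no part of the job. Of the things like the part that bears red_jar_mid, leave any that is purple; of the rest the smaller one is meant.

How it is judged:
By the outcome, as a careful person would: the job done as asked, in the order asked, and still so for the second after the job is handed in, with the robot touching nothing.
It also fails if it takes over 115 s, if anything falls off the work surface, if the arm or the gripper's body presses on something with over 40 N, if the wrist force passes 120 N, or if a joint passes its speed limit or range.

ROBOT

A 6-joint arm with a two-finger parallel gripper is mounted at the origin on a cart in front of the work surface, level with it; the furniture and walls round the work are solid. World frame = base frame: x ahead of the robot, y to its left, z up, the work surface at z = 0. Lengths are in m, angles in degrees, forces in N, time in s.
With the tool pointing down it reaches from about 0.275 to 0.825 m from the base axis. Payload 4.9 kg.
Tool frame: the origin (TCP) lies at the very end of the fingers, on their centre line; the grasp point (between the pads) lies 19 mm behind it; y points along the fingers, z is the direction in which the jaws open and shut, and the axes are right-handed (so a half turn about y gives the same grasp; the last joint's range is limited). The gripper opens to 85 mm and grips with 20 to 120 N. Pads are 22 mm wide; open, the fingers measure 114 mm over their backs; the gripper's body (76 mm by 85 mm) begins 54 mm behind the grasp point. The pads swing forward as they close: fully open they stand 13 mm farther back than shut.
Start: joints at [-78.392, 18.69, -11.035, 60.275, 0, 82.311], TCP at [0.182, -0.519, 0.202] pointing down, gripper open.
Joint ranges: [-152.03, 152.03], [-55.5, 102.48], [-74.3, 77.21], [-110.64, 120.58], [-84.22, 78.4], [-180, 180]. Speed limits (degrees/s): [147.25, 147.25, 180, 180, 180, 180].

INTERFACE

Orientations are given as a 3x3 rotation matrix whose columns are the frame's x, y, z axes.
In Python, from station import arm, effector, telemetry, imaging, ticket, search_frame, pinpoint gives the robot as it stands. Calls block until the motion is done:
- arm.movep(position, orientation): joint-space move of the TCP to a pose.
- arm.move_linear(position, rotation=None, vel=0.15): straight line of the TCP; rotation=None keeps the orientation; vel is the mean speed in m/s.
- arm.movej(angles): joint-space move.
- effector.set_gripper(opening, grasp_force=None): opening from 0.0 (shut) to 1.0 (fully open); grasp_force is the grip in N (None keeps the last); returns when the fingers have stopped.
- arm.wait(seconds).
- arm.solve_ik(position, orientation): joint angles nearest the present ones, or None.
- telemetry.state(): the state.
- imaging.read_camera(name): name is "scene" or "side" or "wrist"; returns a dict with "pixels" (480x640x3 uint8, red, green, blue), "vertical_fov" (degrees; the focal length in pixels is half the picture's height over the tangent of half this angle, whatever the lens; pixels are square), "cx", "cy" (the principal point, pixels), "R" (3x3) and "t" (3): a world point X has camera coordinates R X + t. Camera axes: x right, y down, z forward; pixel columns grow to the right and rows downward; lengths in m; the calibration is good to about 2 mm. A picture is of the moment at which its call begins. There is no depth.
A pose or a line that the arm cannot do raises arm.IKError and nothing moves.
- ticket.finish_job(): hands the job in, once; it reports no verdict.
Trained networks look in the newest picture that a camera, given by its name, has taken for a name from the list of things; names that differ only in an ending like _2 or _b are one class to them, and where a whole thing is asked for, a point or a joint stands for the part that bears it (a point fixed in the world has none). Each returns a list of dicts, best first, with "confidence" (0 to 1); they miss things now and then, are a little off and sometimes report something else, mostly with a low value. They report only what shows in the picture. A call takes as long as a camera call. They do not tell look-alikes from the thing itself.
- search_frame(camera, label): "bbox" ([left, top, right, bottom] in pixels, round what is visible of it).
- pinpoint(camera, label): "uv" ([column, row] in pixels: a listed point, or the origin of a listed thing).
The state is a dict: "t": time; "qpos": joint angles; "qd": joint speeds; "joint_torque": joint torques, N m; "ee_pos": TCP position; "ee_rot": TCP orientation; "contact_force": force on the tool from outside, world axes, zero at the start; "ft_torque": the same for the moment, N m; "finger_gap": opening from 0.0 (shut) to 1.0 (fully open).
Only numpy, scipy, OpenCV 4.12 (cv2) and the standard library are available. Lean on these libraries where they do the work, as an engineer would, in place of code of your own. Each camera call takes 0.05 s, during which the arm holds its last target.

## Working session

There is one attempt and no reset: what is moved stays moved. The work goes in short steps, each a Python script; the robot and the scene stay as the last script left them, time stands still between calls to the robot, and variables do not carry over. Pictures are saved under pics/ and viewed, and the job is handed in when it is done.

```bash
mkdir -p pics; ls; python3 - <<'E'
from station import arm, effector, telemetry, imaging, ticket, search_frame, pinpoint
import cv2
print(telemetry.state())
for c in ["scene","side","wrist"]:
    d=imaging.read_camera(c); cv2.imwrite(f"pics/{c}0.png",d["pixels"][:,:,::-1]); print(c,d["vertical_fov"],d["cx"],d["cy"],d["R"],d["t"])
    for l in ["screwdriver_mid","tape_measure_mid","marker_mid","red_jar_mid","mat_yellow","mat_green","mat_black","mat_red","black_jar_mid","pencil_mid"]:
        print(l,[(round(p["uv"][0]),round(p["uv"][1]),round(p["confidence"],2)) for p in pinpoint(c,l)])
E
```

```text
pics
{'t': 0.0, 'qpos': array([-7.83931414e+01,  1.87330590e+01, -1.10919172e+01,  6.02765421e+01,
       -5.16124180e-04,  8.23109820e+01]), 'qd': array([-0.00785463, -0.03130751,  0.00902674, -0.01424753, -0.00093436,
        0.05431272]), 'joint_torque': array([ 1.07423792e-03, -4.43397760e+01,  2.62441456e+01,  1.55735726e-02,
       -9.76415049e-05, -1.62531780e-06]), 'ee_pos': array([ 0.18162273, -0.51846051,  0.20139413]), 'ee_rot': array([[-9.43824774e-01, -3.65307184e-04,  3.30446156e-01],
       [-3.30446279e-01,  1.73378414e-03, -9.43823209e-01],
       [-2.28136906e-04, -9.99998430e-01, -1.75710283e-03]]), 'contact_force': array([-0.21220955,  0.39872614,  0.66103278]), 'ft_torque': array([-0.03768338,  0.06065873,  0.01930188]), 'finger_gap': 0.9989827067689769}
scene 52.36714583195588 313.22235589928755 226.6265405996788 [[-0.78716186 -0.61635466  0.02198049]
 [-0.41142894  0.49822833 -0.76321344]
 [ 0.45945886 -0.60981592 -0.64577248]] [0.38095863 0.29387478 1.01284673]
screwdriver_mid [(288, 220, 0.53)]
tape_measure_mid [(340, 176, 0.72)]
marker_mid [(354, 250, 0.79),
[... 595 characters left out ...]
d_jar_mid [(326, 227, 0.62), (362, 161, 0.59), (369, 151, 0.57)]
mat_yellow [(219, 385, 0.55), (326, 188, 0.25)]
mat_green [(272, 300, 0.73), (222, 384, 0.59)]
mat_black [(238, 349, 0.57)]
mat_red [(259, 320, 0.71)]
black_jar_mid [(357, 193, 0.86), (360, 255, 0.25)]
pencil_mid [(396, 213, 0.39)]
wrist 62.484333386307796 313.0126852811762 233.60702142082764 [[ 3.30133948e-01 -9.43934023e-01 -3.69480285e-04]
 [-9.00211110e-01 -3.14959884e-01  3.00699567e-01]
 [-2.83956923e-01 -9.89385250e-02 -9.53718844e-01]] [-0.55009763 -0.03952369  0.37997241]
screwdriver_mid []
tape_measure_mid []
marker_mid []
red_jar_mid []
mat_yellow []
mat_green []
mat_black []
mat_red []
black_jar_mid []
pencil_mid []
```

View pics/scene0.png

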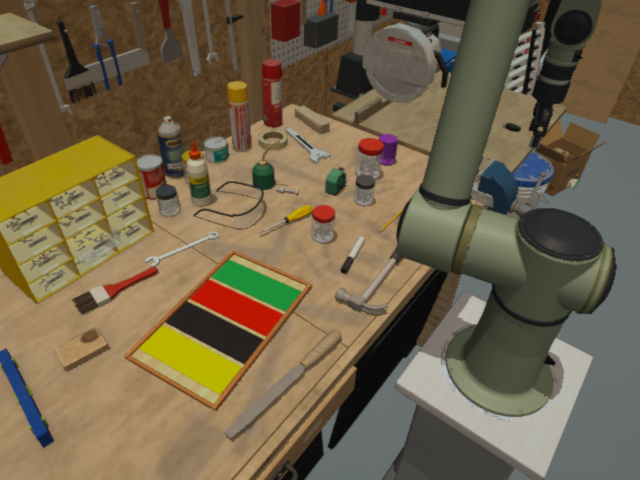

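View pics/side0.png

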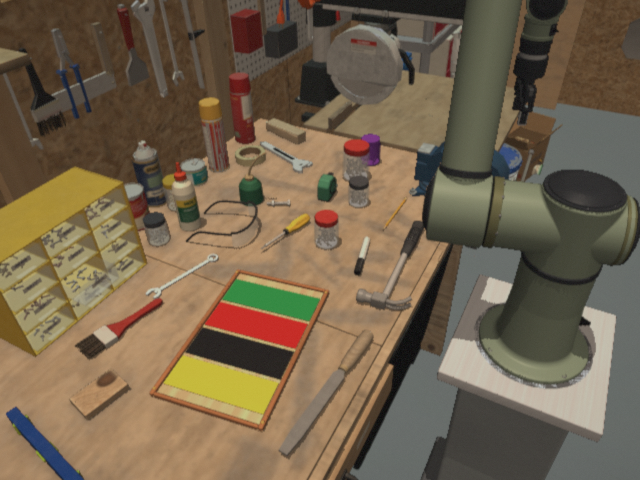

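```bash
python3 - <<'E'
import cv2
for c in ["scene","side"]:
    i=cv2.imread(f"pics/{c}0.png")[120:290,240:440]
    cv2.imwrite(f"pics/{c}0c.png",cv2.resize(i,None,fx=3.5,fy=3.5,interpolation=cv2.INTER_CUBIC))
E
```

```text
(no output)
```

View pics/scene0c.png

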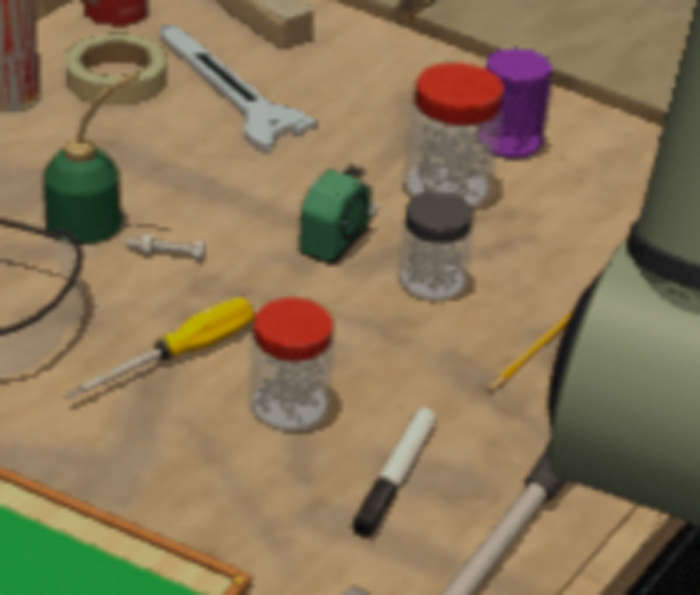

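View pics/side0c.png

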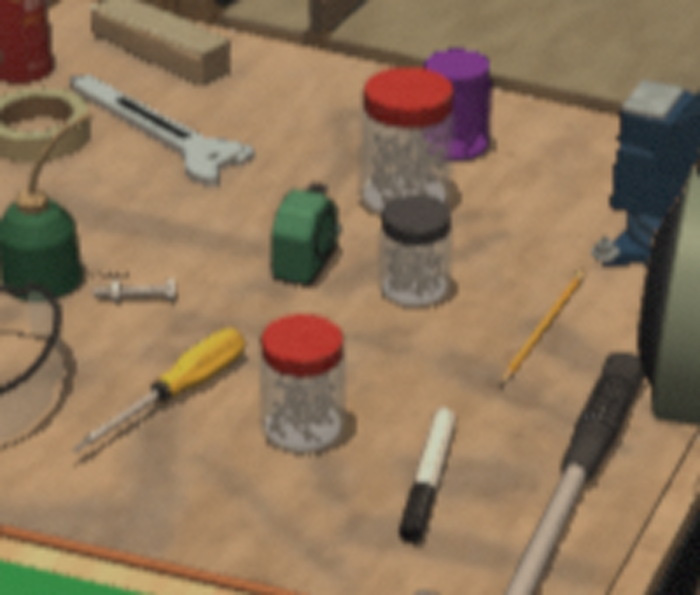

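Red-jar candidates: near red-lidded (323,223), far red-lidded (371,158), purple (388,150; excluded). I need to compare the two red ones by size. First I'll triangulate everything.

```bash
cat > h.py <<'E'
from station import arm, effector, telemetry, imaging, ticket, search_frame, pinpoint
import cv2, numpy as np
np.set_printoptions(precision=4,suppress=True)
def cam(n,save=None):
    d=imaging.read_camera(n)
    d["f"]=240/np.tan(np.radians(d["vertical_fov"])/2)
    d["R"]=np.array(d["R"]);d["t"]=np.array(d["t"])
    if save: cv2.imwrite(f"pics/{save}.png",d["pixels"][:,:,::-1])
    return d
def plane(d,uv,z):
    uv=np.atleast_2d(np.array(uv,float))
    r=np.c_[(uv[:,0]-d["cx"])/d["f"],(uv[:,1]-d["cy"])/d["f"],np.ones(len(uv))]@d["R"]
    c=-d["R"].T@d["t"]
    s=(z-c[2])/r[:,2]
    return c+r*s[:,None]
def proj(d,X):
    p=np.atleast_2d(X)@d["R"].T+d["t"]
    return p[:,:2]/p[:,2:]*d["f"]+[d["cx"],d["cy"]]
def mask(d,lo,hi):
    h=cv2.cvtColor(d["pixels"],cv2.COLOR_RGB2HSV)
    return cv2.inRange(h,np.array(lo),np.array(hi))
E
python3 - <<'E'
from h import *
D={c:cam(c) for c in ["scene","side"]}
# crop coords 3.5x, offset 240,120
f=lambda p:[p[0]/3.5+240,p[1]/3.5+120]
pts={"scene":dict(tip=(68,397,.013),hend=(253,312,.013),capend=(366,527,.009),mend=(428,413,.009),
 nearlid=(293,322,.075),nearbase=(291,405,0),farbase=(447,185,0),blackbase=(434,280,0),penc=(492,388,.004),
 nl=(254,330,.078),nr=(333,330,.078),fl=(415,92,.09),fr=(504,92,.09)),
"side":dict(tip=(78,450,.013),hend=(243,338,.013),capend=(413,533,.009),mend=(446,413,.009),
 nearlid=(303,340,.075),nearbase=(304,430,0),farbase=(400,195,0),blackbase=(415,285,0),penc=(502,384,.004),penc2=(581,273,.004),
 nl=(262,348,.078),nr=(344,348,.078),fl=(363,96,.09),fr=(454,96,.09))}
for c in pts:
    print(c,"cam",-D[c]["R"].T@D[c]["t"])
    P={k:plane(D[c],f(v),v[2])[0] for k,v in pts[c].items()}
    for k in P: print(k,P[k])
    print("near w",np.linalg.norm(P["nl"]-P["nr"]),"far w",np.linalg.norm(P["fl"]-P["fr"]),"sd",np.linalg.norm(P["tip"]-P["hend"]),"mk",np.linalg.norm(P["capend"]-P["mend"]))
    d=D[c]
    for n,lo,hi in [("yellow",(24,150,100),(34,255,255)),("green",(50,120,60),(85,255,255)),("red",(0,180,80),(6,255,255)),("black",(0,0,0),(180,90,40))]:
        m=mask(d,lo,hi)
        nn,lab,st,ce=cv2.connectedComponentsWithStats(m)
        ok=[i for i in range(1,nn) if 200<ce[i][1]<420 and 120<ce[i][0]<340]
        i=max(ok,key=lambda i:st[i,4]); 
        ys,xs=np.nonzero(lab==i); W=plane(d,np.c_[xs,ys],.009)
        r=cv2.minAreaRect((W[:,:2]*1000).astype(np.float32))
        print(n,st[i],r, W.mean(0))
E
```

```text
scene cam [-0.0446  0.706   0.87  ]
tip [0.6585 0.0102 0.013 ]
hend [ 0.6146 -0.162   0.013 ]
capend [ 0.4044 -0.0239  0.009 ]
mend [ 0.4381 -0.1534  0.009 ]
nearlid [ 0.5364 -0.1088  0.075 ]
nearbase [ 0.5303 -0.1026  0.    ]
farbase [ 0.604 -0.435  0.   ]
blackbase [ 0.5336 -0.3074  0.    ]
penc [ 0.4186 -0.2149  0.004 ]
nl [ 0.5507 -0.0797  0.078 ]
nr [ 0.5056 -0.1171  0.078 ]
fl [ 0.639  -0.4217  0.09  ]
fr [ 0.5786 -0.4726  0.09  ]
near w 0.05858634447990738 far w 0.07898601973705288 sd 0.17773959627796845 mk 0.13380395211187654
yellow [ 138  325  104   70 3140] ((508.7515869140625, 384.43560791015625), (213.69525146484375, 72.8483657836914), 8.776801109313965) [0.505  0.3847 0.009 ]
green [ 212  260   89   51 1917] ((544.3700561523438, 147.4465789794922), (210.37542724609375, 70.91927337646484), 8.72762680053711) [0.5411 0.1478 0.009 ]
red [ 190  280   93   56 2202] ((532.8693237304688, 226.8115997314453), (212.28465270996094, 69.49947357177734), 8.718365669250488) [0.529  0.2269 0.009 ]
black [ 168  303   93   59 2297] ((519.90771484375, 306.0655517578125), (205.01353454589844
[... 549 characters left out ...]
9701506 far w 0.07820353529104254 sd 0.1787583951439808 mk 0.1357002014531434
yellow [ 164  356  114   58 3403] ((508.0084533691406, 385.6336669921875), (212.3136749267578, 71.17440795898438), 8.76455020904541) [0.5046 0.3859 0.009 ]
green [ 223  280   96   40 1992] ((544.1571655273438, 149.14511108398438), (210.13265991210938, 68.83385467529297), 8.649806022644043) [0.5413 0.1494 0.009 ]
red [ 205  303  102   45 2373] ((532.0017700195312, 227.85968017578125), (211.44284057617188, 69.64190673828125), 8.792949676513672) [0.5291 0.2282 0.009 ]
black [248 346  22  17  73] ((479.89971923828125, 290.3485107421875), (17.920467376708984, 55.49893569946289), 76.39474487304688) [0.4787 0.2908 0.009 ]
```

Both views agree. The near red jar's lid is 58–60 mm wide, the far one's 78 mm, so the near one at px (323,223) is meant, and the lengths of the screwdriver (178) and marker (135) check out. Next I'll hover for closer wrist views.

```bash
cat >> h.py <<'E'
def Rj(deg):
    a=np.radians(deg); z=np.array([np.cos(a),np.sin(a),0]); y=np.array([0,0,-1.]); return np.c_[np.cross(y,z),y,z]
def best(p,deg):
    q0=np.array(telemetry.state()["qpos"]); o=[]
    for dd in (deg,deg+180):
        q=arm.solve_ik(p,Rj(dd))
        if q is not None and abs(q[5])<175: o.append((np.abs(np.array(q)-q0).max(),dd,q))
    return min(o,key=lambda a:a[0])[1] if o else None
def st(tag=""):
    s=telemetry.state(); print(tag,"t%.2f"%s["t"],s["ee_pos"],"F",s["contact_force"],"gap %.3f"%s["finger_gap"]); return s
E
python3 - <<'E'
from h import *
d=best([.53,-.13,.3],-13); print(d)
arm.movep([.53,-.13,.3],Rj(d)); st()
D=cam("wrist","w1"); print(D["R"],-D["R"].T@D["t"])
d=best([.55,-.22,.25],-13)
arm.movep([.55,-.22,.27],Rj(d)); st()
D=cam("wrist","w2"); cam("scene","s2"); print(-D["R"].T@D["t"])
E
```

```text
-13
 t3.67 [ 0.5297 -0.1309  0.2997] F [-0.5136  0.33    0.2133] gap 0.998
[[ 0.974  -0.2267 -0.0029]
 [-0.2155 -0.9295  0.2994]
 [-0.0706 -0.291  -0.9541]] [ 0.5473 -0.0568  0.4716]
 t4.20 [ 0.5493 -0.2214  0.269 ] F [-0.2795 -0.2835 -0.0602] gap 0.995
[ 0.5672 -0.1476  0.4409]
```

View pics/w1.png

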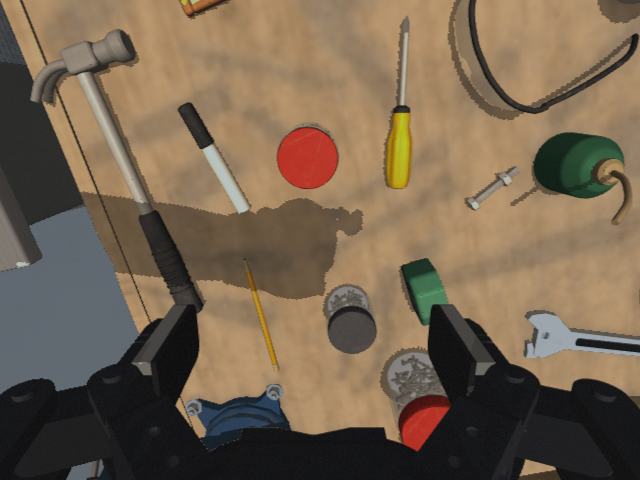

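View pics/w2.png

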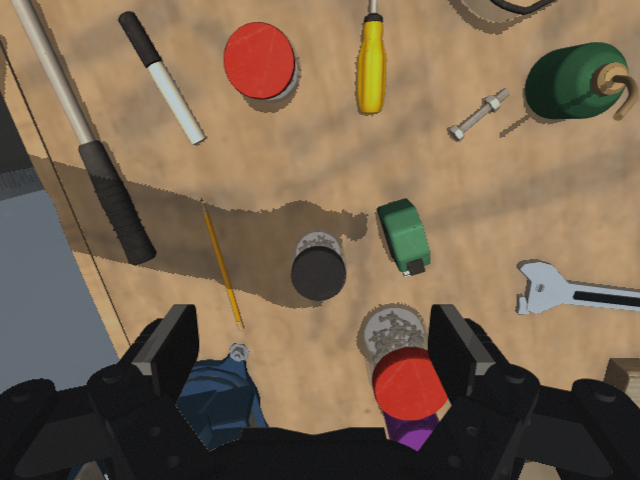

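```bash
python3 - <<'E'
import cv2,numpy as np
i=cv2.imread("pics/w2.png")[180:300,350:460]
cv2.imwrite("pics/w2c.png",cv2.resize(i,None,fx=5,fy=5,interpolation=cv2.INTER_CUBIC))
E
```

```text
(no output)
```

View pics/w2c.png

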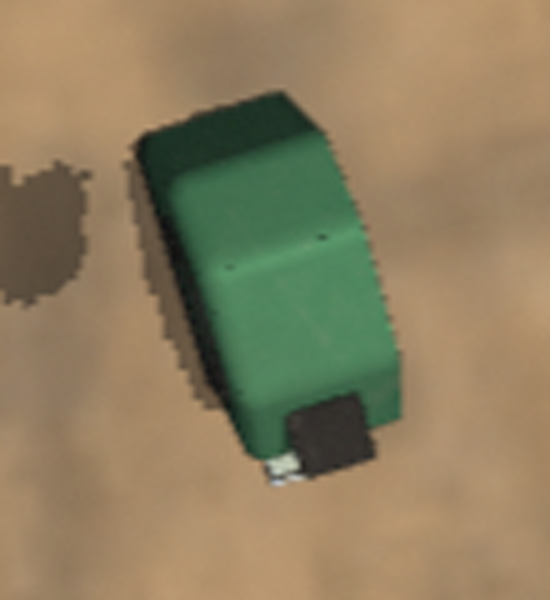

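```bash
python3 - <<'E'
from h import *
D=cam("wrist")
f=lambda p:[p[0]/5+350,p[1]/5+180]
for n,p,z in [("fl",(258,405),.065),("fr",(397,365),.065),("sl",(228,268),.067),("sr",(362,232),.067),("bl",(138,140),.008),("br",(285,92),.008)]:
    print(n,plane(D,f(p),z)[0])
# hand-off silhouette fit
i=cv2.imread("pics/w2.png")[:,:,::-1].copy()
h=cv2.cvtColor(i,cv2.COLOR_RGB2HSV)
m=cv2.inRange(h,(50,80,20),(90,255,255)); m[:, :360]=0;m[:,450:]=0;m[:190]=0;m[290:]=0
print((m>0).sum())
from scipy.optimize import minimize
def sil(p):
    a=p[2];R=np.array([[np.cos(a),-np.sin(a)],[np.sin(a),np.cos(a)]])
    # y-z octagonal-ish profile with chamfers
    prof=[(-35,4),(-31,0),(31,0),(35,4),(35,45),(18,67),(-28,67),(-35,60)]
    V=np.array([[x,y,z] for x in(-18,18) for y,z in prof])/1000
    V[:,:2]=V[:,:2]@R.T+p[:2]
    mm=np.zeros((480*1,640),np.uint8)
    hull=cv2.convexHull(proj(D,V).astype(np.float32))
    cv2.fillConvexPoly(mm,np.round(hull*16).astype(np.int32),255,cv2.LINE_AA,4)
    return mm
m=cv2.morphologyEx(m,cv2.MORPH_CLOSE,np.ones((7,7)))
cost=lambda q:np.abs(sil(np.array([q[0]/1000,q[1]/1000,np.radians(q[2])])).astype(float)-m).sum()/255
r=min((minimize(cost,[x,y,t],method="Nelder-Mead",options=dict(initial_simplex=[[x,y,t],[x+8,y,t],[x,y+8,t],[x,y,t+8]])) for x,y in[(610,-260),(615,-270)] for t in(0,10)),key=lambda r:r.fun)
print(r.x,r.fun)
E=cam("scene")
for c in [np.array([r.x[0]/1e3,r.x[1]/1e3,.034])]: print(proj(E,c))
# screwdriver and jar and marker from w1
W=dict(D)
E
```

```text
fl [ 0.6211 -0.3097  0.065 ]
fr [ 0.6499 -0.3074  0.065 ]
sl [ 0.6197 -0.2787  0.067 ]
sr [ 0.6467 -0.2772  0.067 ]
bl [ 0.6132 -0.2651  0.008 ]
br [ 0.6472 -0.2616  0.008 ]
2200
[ 630.7476 -289.9456   13.5818] 923.4588235294118
[[334.6265 181.0683]]
```

```bash
python3 - <<'E'
from h import *
for c in ["scene","side","wrist"]:
    D=cam(c)
    for p in pinpoint(c,"tape_measure_mid"): print(c,p["uv"],p["confidence"],plane(D,p["uv"],.034)[0])
    for p in search_frame(c,"tape_measure_mid"): print(c,p)
    x,y=(300,140) if c!="wrist" else (350,180)
    i=D["pixels"][y:y+70,x:x+90,::-1] if c!="wrist" else D["pixels"][y:y+120,x:x+110,::-1]
    cv2.imwrite(f"pics/t_{c}.png",cv2.resize(i,None,fx=6,fy=6,interpolation=cv2.INTER_CUBIC))
E
```

```text
scene [337.4, 177.1] 0.6 [ 0.6366 -0.3122  0.034 ]
scene {'bbox': [325.5, 166.0, 346.1, 195.1], 'confidence': 0.87}
side [326.4, 189.1] 0.83 [ 0.6237 -0.2785  0.034 ]
side {'bbox': [317.0, 172.1, 338.7, 202.2], 'confidence': 0.66}
wrist [400.7, 238.5] 0.77 [ 0.6293 -0.2968  0.034 ]
wrist {'bbox': [374.8, 201.7, 428.6, 277.1], 'confidence': 0.65}
```

View pics/t_scene.png

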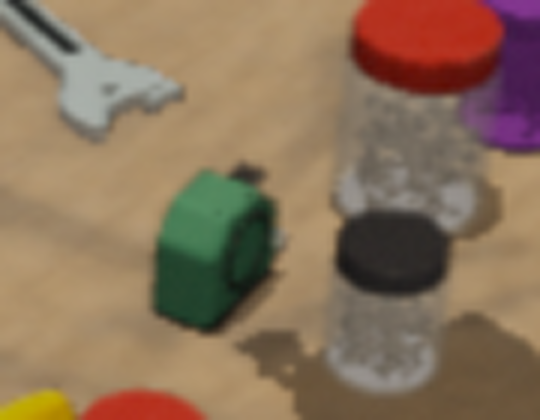

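View pics/t_side.png

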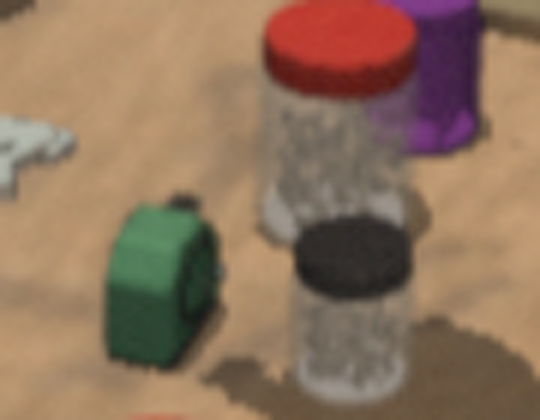

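```bash
python3 - <<'E'
from h import *
effector.set_gripper(.6,40)
arm.movep([.628,-.15,.22],Rj(-13.6)); st()
D=cam("wrist","w3")
for l in ["screwdriver_mid","marker_mid"]:
  for p in pinpoint("wrist",l): print(l,p["uv"],p["confidence"],plane(D,p["uv"],.013)[0])
m=mask(D,(22,140,80),(36,255,255)); n,lab,s,ce=cv2.connectedComponentsWithStats(m)
i=1+np.argmax(s[1:,4]); ys,xs=np.nonzero(lab==i); W=plane(D,np.c_[xs,ys],.013)
r=cv2.minAreaRect((W[:,:2]*1000).astype(np.float32)); print(s[i],r,cv2.boxPoints(r))
E
```

```text
t5.82 [ 0.6281 -0.1491  0.2191] F [ 0.6657 -0.9272  1.3818] gap 0.600
screwdriver_mid [311.8, 114.5] 0.79 [ 0.6428 -0.0789  0.013 ]
marker_mid [91.1, 178.8] 0.64 [ 0.4225 -0.0868  0.013 ]
[ 297  118   29   91 2024] ((631.2218017578125, -122.93280792236328), (84.84182739257812, 26.89400291442871), 76.98470306396484) [[ 608.5666 -161.2355]
 [ 634.7697 -167.2923]
 [ 653.877   -84.6301]
 [ 627.6739  -78.5733]]
```

View pics/w3.png

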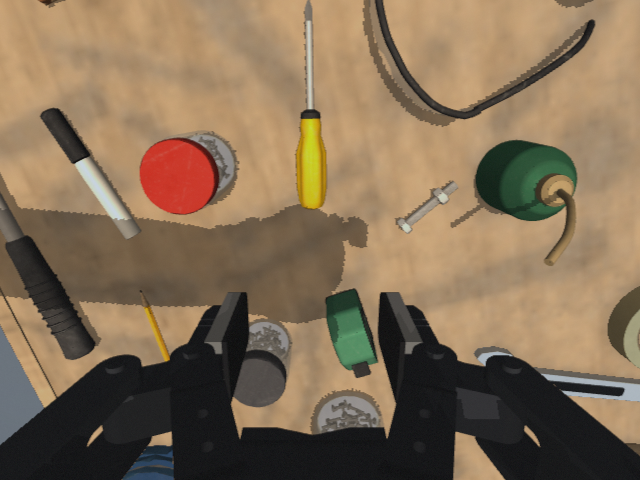

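```bash
python3 - <<'E'
from h import *
R=Rj(-13.2)
arm.movep([.632,-.111,.10],R)
arm.move_linear([.632,-.111,.03],R); 
arm.move_linear([.632,-.111,.004],R,vel=.05); st("down")
effector.set_gripper(0.0,60); st("grip")
arm.move_linear([.632,-.111,.16],R,vel=.2); st("up")
cam("scene","s4"); cam("wrist","w4")
for dd in (8.65-90, 98.65):
    print(dd,arm.solve_ik([.4738,.3797,.02],Rj(dd)))
E
```

```text
down t7.82 [ 0.6319 -0.1109  0.0037] F [ 0.4608 -0.0367  0.3815] gap 0.605
grip t8.35 [ 0.632  -0.111   0.0041] F [ 0.4026  0.9508 -0.1462] gap 0.003
up t9.28 [ 0.6312 -0.1107  0.1588] F [-0.6466  0.1256 -1.6658] gap 0.000
-81.35 [  31.7461   34.373   -14.9282   40.6987    0.     -156.9039]
98.65 [ 31.7461  34.373  -14.9282  40.6987   0.      23.0961]
```

View pics/w4.png

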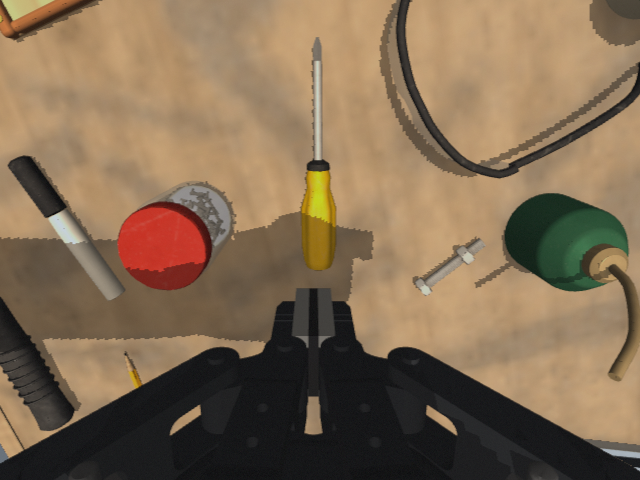

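```bash
python3 - <<'E'
from h import *
D=cam("wrist"); print("proj tcp",proj(D,telemetry.state()["ee_pos"]))
m=mask(D,(22,140,60),(36,255,255)); n,lab,s,ce=cv2.connectedComponentsWithStats(m)
i=1+np.argmax(s[1:,4]); ys,xs=np.nonzero(lab==i); W=plane(D,np.c_[xs,ys],.013)
r=cv2.minAreaRect((W[:,:2]*1000).astype(np.float32)); print(s[i],r,cv2.boxPoints(r))
E
```

```text
proj tcp [[313.5716 278.5179]]
[ 302  170   33   72 1289] ((633.6276245117188, -111.27010345458984), (59.59336471557617, 26.834009170532227), 77.68621063232422) [[ 614.1647 -137.5199]
 [ 640.3813 -143.2427]
 [ 653.0906  -85.0203]
 [ 626.8739  -79.2975]]
```

View pics/s4.png

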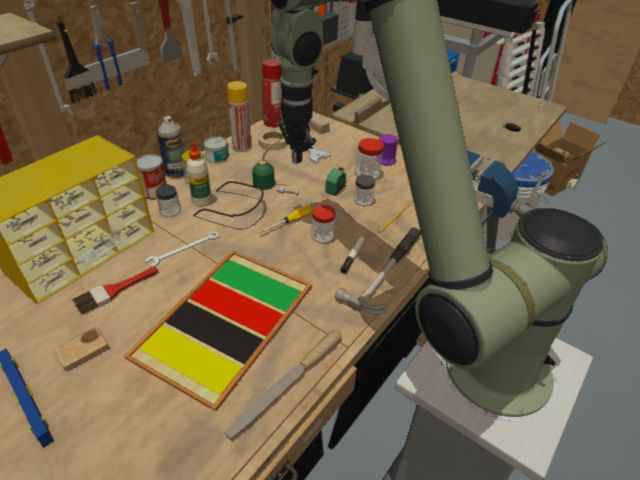

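```bash
python3 - <<'E'
from h import *
D=cam("wrist"); print(plane(D,[(318,270),(318,165),(318,38)],.013))
effector.set_gripper(.6,60); st()
R=Rj(-13.2)
arm.move_linear([.632,-.111,.03],R,vel=.2);arm.move_linear([.632,-.111,.004],R,vel=.05); st()
cam("wrist","w5"); 
effector.set_gripper(.45,60);st(); cam("wrist","w6")
S=cam("scene","s6");S=cam("side","d6")
for c in("s6","d6"):
    i=cv2.imread(f"pics/{c}.png")[150:260,230:370]; cv2.imwrite(f"pics/{c}c.png",cv2.resize(i,None,fx=5,fy=5,interpolation=cv2.INTER_CUBIC))
E
```

```text
[[ 0.6213 -0.1663  0.013 ]
 [ 0.6416 -0.0784  0.013 ]
 [ 0.6623  0.0111  0.013 ]]
 t10.03 [ 0.632  -0.111   0.1601] F [ 0.9587 -0.6474 -0.248 ] gap 0.601
 t11.49 [ 0.6319 -0.111   0.0038] F [ 0.6397 -0.4635  0.4674] gap 0.595
 t11.82 [ 0.6322 -0.1111  0.0043] F [-0.6173 -0.9217  0.027 ] gap 0.452
```

View pics/w6.png

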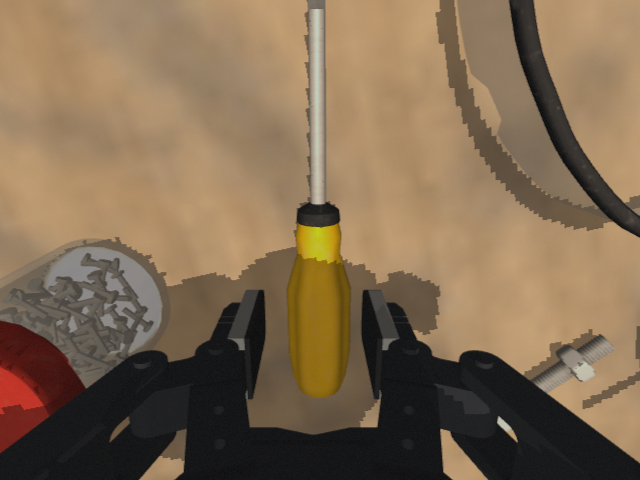

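View pics/d6c.png

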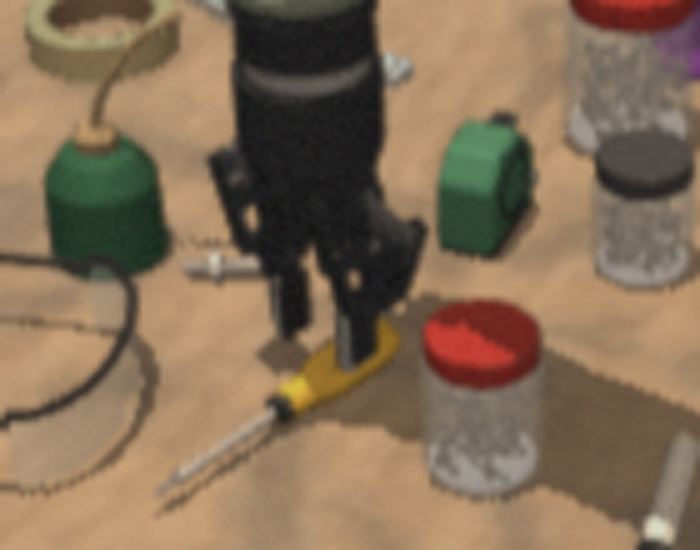

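```bash
python3 - <<'E'
from h import *
R=Rj(-13.2)
for z in (.0,-.004,-.007):
    arm.move_linear([.632,-.111,z],R,vel=.04); s=st()
    if s["contact_force"][2]>5: break
D=cam("wrist","w7"); cam("side","d7")
i=cv2.imread("pics/d7.png")[150:260,230:370]; cv2.imwrite("pics/d7c.png",cv2.resize(i,None,fx=5,fy=5,interpolation=cv2.INTER_CUBIC))
E
```

```text
t12.22 [ 0.6316 -0.1109 -0.0005] F [ 0.0126 -0.1343  0.3615] gap 0.448
 t12.47 [ 0.6316 -0.1109 -0.0044] F [-0.0242 -0.4883  0.7338] gap 0.449
 t12.72 [ 0.6318 -0.111  -0.0073] F [ 0.3427 -0.6587  0.4282] gap 0.452
```

View pics/d7c.png

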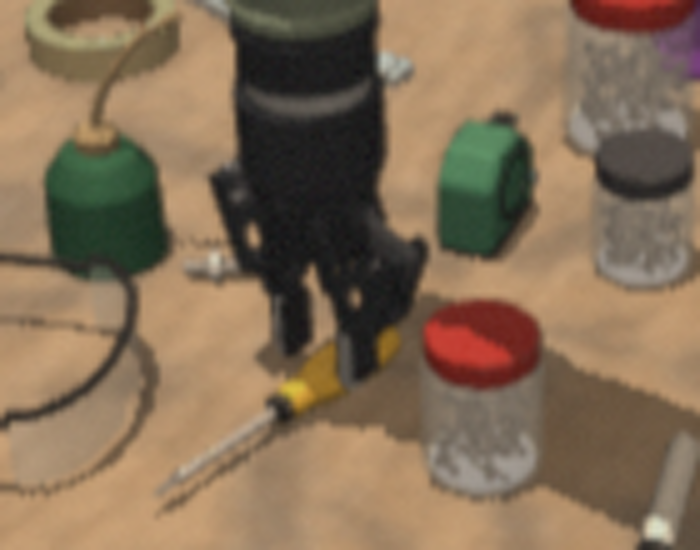

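View pics/w7.png

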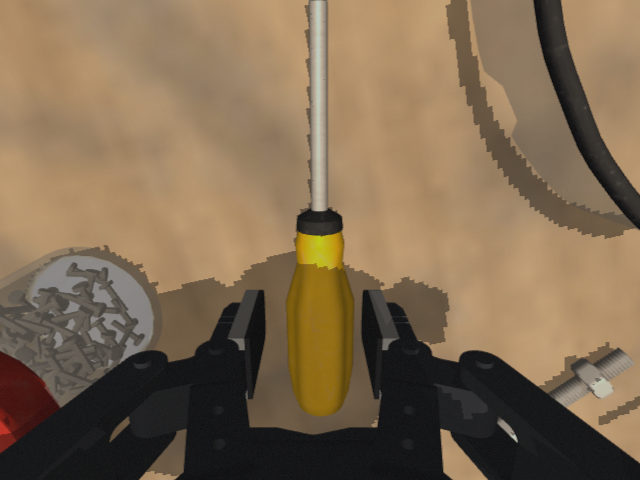

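```bash
python3 - <<'E'
from h import *
R=Rj(-13.2)
effector.set_gripper(0.0,60); s=st("grip")
if s["finger_gap"]>.1:
    arm.move_linear([.632,-.111,.16],R,vel=.2); st("up"); cam("wrist","w8")
E
```

```text
grip t13.18 [ 0.6333 -0.1113 -0.0062] F [ 2.1511 -0.0303  2.797 ] gap 0.158
up t14.17 [ 0.6307 -0.1107  0.1583] F [ 0.4468 -0.0173 -1.0853] gap 0.156
```

```bash
python3 - <<'E'
from h import *
st(); cam("wrist","w8b");cam("side","d8b")
i=cv2.imread("pics/d8b.png")[110:260,230:370]; cv2.imwrite("pics/d8c.png",cv2.resize(i,None,fx=4,fy=4,interpolation=cv2.INTER_CUBIC))
E
```

```text
t14.22 [ 0.6306 -0.1106  0.158 ] F [ 0.1251  0.6362 -1.1888] gap 0.156
```

View pics/w8b.png

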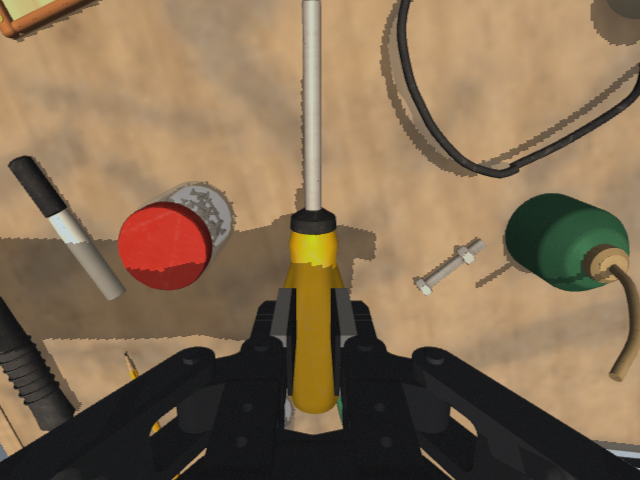

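View pics/d8c.png

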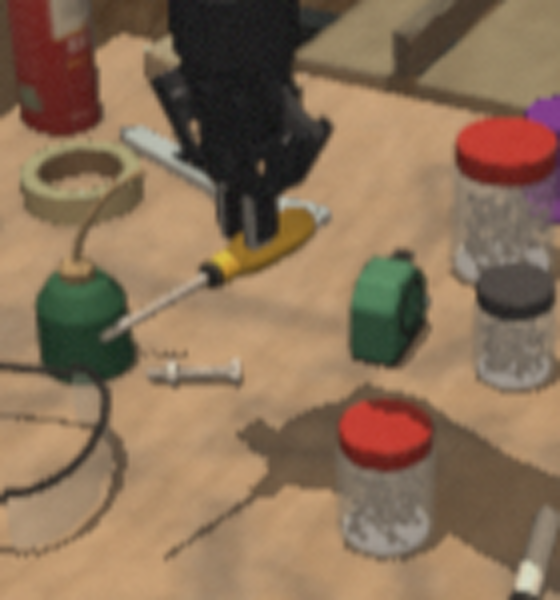

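```bash
python3 - <<'E'
from h import *
R=Rj(-13.2)
arm.move_linear([.632,-.111,-.005],R,vel=.15); effector.set_gripper(.40,60); st()
for z in (-.009,-.011,-.013,-.015):
    arm.move_linear([.632,-.111,z],R,vel=.04); s=st()
    if s["contact_force"][2]>3: break
D=cam("side","d9"); 
i=cv2.imread("pics/d9.png")[150:260,230:370]; cv2.imwrite("pics/d9c.png",cv2.resize(i,None,fx=5,fy=5,interpolation=cv2.INTER_CUBIC))
E
```

```text
t15.91 [ 0.6322 -0.1111 -0.0047] F [-0.8596 -0.2055  0.0383] gap 0.395
 t16.16 [ 0.6316 -0.1109 -0.0095] F [ 0.2969 -0.1886 -0.9589] gap 0.400
 t16.41 [ 0.6318 -0.111  -0.0112] F [-0.1059 -0.298  -0.3484] gap 0.405
 t16.66 [ 0.6319 -0.111  -0.0132] F [ 0.1773 -0.1044  0.6129] gap 0.406
 t16.91 [ 0.6319 -0.111  -0.0152] F [-0.4736  0.092  -0.015 ] gap 0.399
```

View pics/d9c.png

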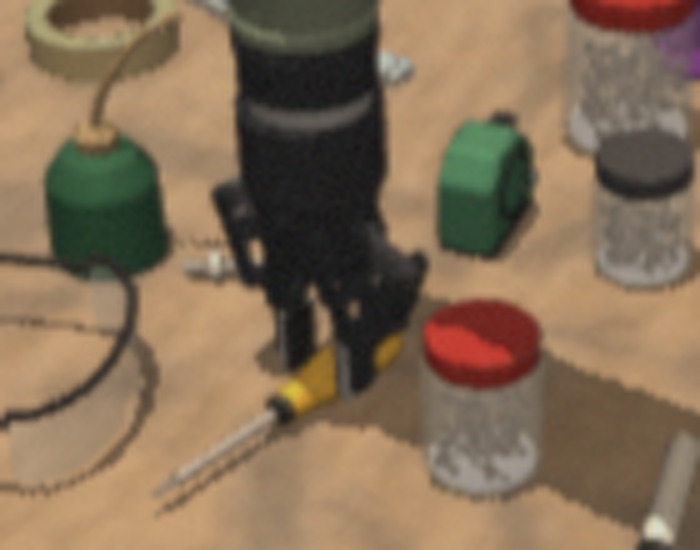

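```bash
python3 - <<'E'
from h import *
R=Rj(-13.2)
for z in (-.017,-.019):
    arm.move_linear([.632,-.111,z],R,vel=.03); s=st()
    if s["contact_force"][2]>3: break
effector.set_gripper(0,60); s=st("grip")
if s["finger_gap"]>.1:
    z0=s["ee_pos"][2]
    arm.move_linear([.632,-.111,.16],R,vel=.2); st("up"); cam("wrist","w10")
    cam("side","d10")
    i=cv2.imread("pics/d10.png")[110:260,230:370]; cv2.imwrite("pics/d10c.png",cv2.resize(i,None,fx=4,fy=4,interpolation=cv2.INTER_CUBIC))
E
```

```text
t17.21 [ 0.6318 -0.111  -0.0172] F [-0.1918 -0.891   0.0044] gap 0.396
 t17.46 [ 0.6318 -0.111  -0.0192] F [ 0.3803  0.4472 -1.1769] gap 0.400
grip t17.71 [ 0.632  -0.111  -0.0187] F [-0.228   1.2294  2.6247] gap 0.296
up t18.75 [ 0.6311 -0.1108  0.1586] F [-0.4265 -0.1095 -0.6633] gap 0.296
```

View pics/d10c.png

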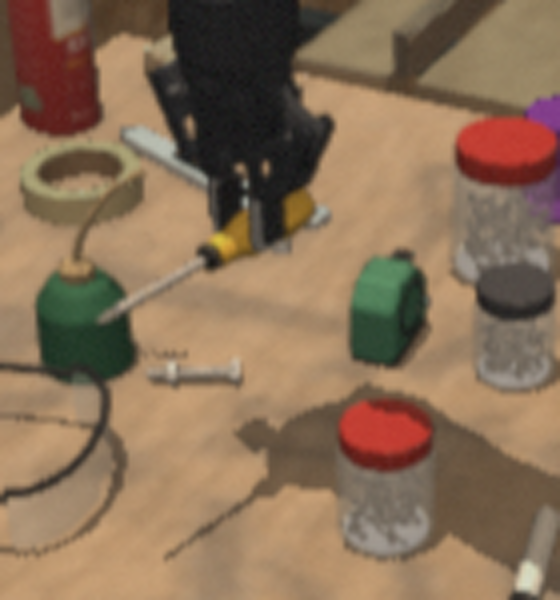

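View pics/w10.png

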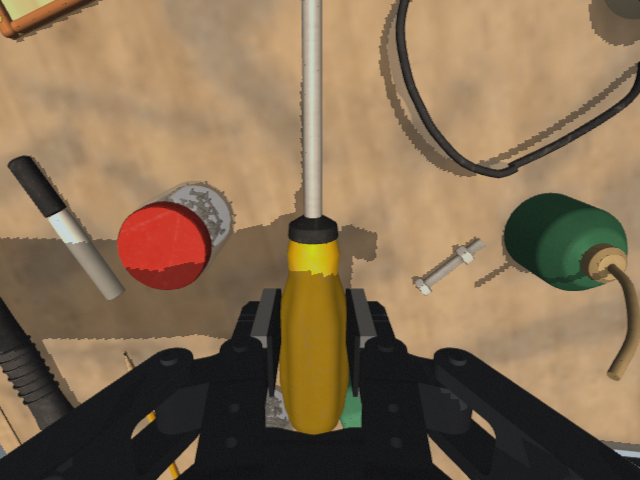

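```bash
python3 - <<'E'
from h import *
R=Rj(98.65); p=np.array([.5084,.385])+.035*np.array([.9886,.150])
arm.movep([*p,.12],R); st()
arm.move_linear([*p,.01],R,vel=.15)
arm.move_linear([*p,-.0085],R,vel=.04); st("down")
effector.set_gripper(.42); st("open")
arm.move_linear([*p,.16],R,vel=.25); st("up")
cam("scene","s11"); D=cam("wrist","w11")
E
```

```text
t20.70 [0.5437 0.3894 0.1201] F [-0.1502 -0.6852  0.3917] gap 0.300
down t22.19 [ 0.5429  0.3902 -0.0087] F [ 0.1839 -0.223  -0.6712] gap 0.300
open t22.46 [ 0.5432  0.3904 -0.0082] F [ 0.31   -0.3323 -0.1307] gap 0.417
up t23.28 [0.5423 0.3898 0.1587] F [ 0.3843 -0.9386  0.367 ] gap 0.420
```

View pics/w11.png

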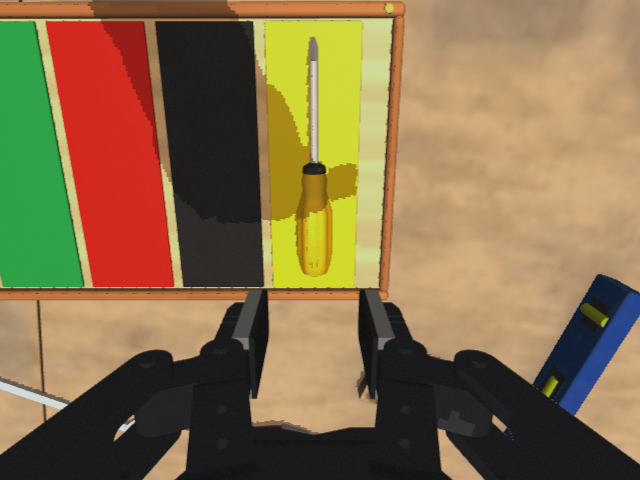

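View pics/s11.png

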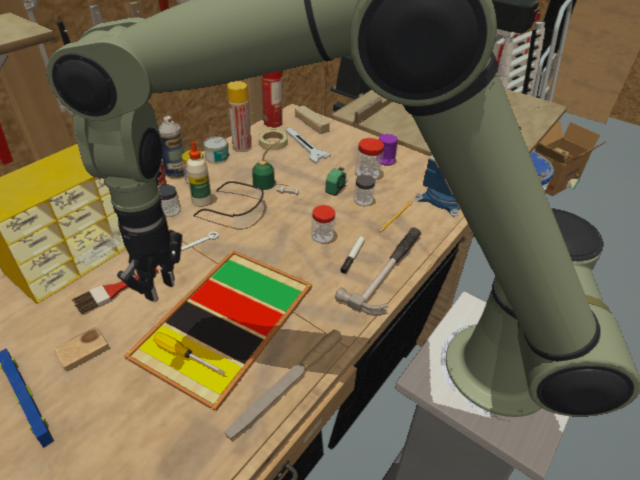

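```bash
python3 - <<'E'
from h import *
D=cam("wrist")
print("sd tip/hend",plane(D,[(314,38)],.022),plane(D,[(315,276)],.018),"mat ends",plane(D,[(265,22),(362,22),(273,287),(355,288)],.009))
effector.set_gripper(.65,60)
R=Rj(5)
arm.movep([.60,-.33,.22],R); st()
D=cam("wrist","w12"); print(-D["R"].T@D["t"])
for p in pinpoint("wrist","tape_measure_mid"): print(p["uv"],p["confidence"],plane(D,p["uv"],.034)[0])
E
```

```text
sd tip/hend [[0.4172 0.3708 0.022 ]] [[0.5985 0.3993 0.018 ]] mat ends [[0.4099 0.3336 0.009 ]
 [0.3994 0.4035 0.009 ]
 [0.6182 0.3648 0.009 ]
 [0.6083 0.4367 0.009 ]]
 t26.32 [ 0.6005 -0.3289  0.22  ] F [-0.0409 -0.2565  0.024 ] gap 0.651
[ 0.594  -0.2533  0.3918]
[348.4, 165.7] 0.88 [ 0.6289 -0.2981  0.034 ]
[128.8, 138.3] 0.43 [ 0.4332 -0.2914  0.034 ]
```

View pics/w12.png

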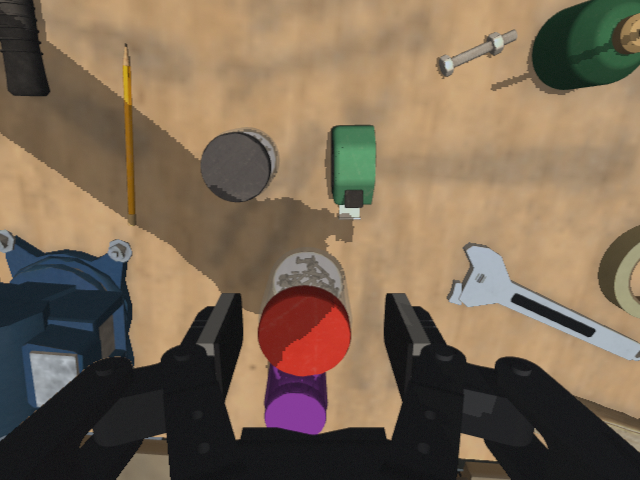

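```bash
python3 - <<'E'
from h import *
D=cam("wrist"); print(plane(D,[(333,128),(375,127),(334,203),(374,203),(332,135),(376,135)],.067))
R=Rj(5); x,y=.629,-.297
arm.movep([x,y,.12],R); D=cam("wrist","w13")
for z in (.05,.02,.008):
    arm.move_linear([x,y,z],R,vel=.1); s=st()
    if s["contact_force"][2]>4: break
D=cam("wrist","w13b")
E
```

```text
[[ 0.6101 -0.2656  0.067 ]
 [ 0.6432 -0.2619  0.067 ]
 [ 0.6172 -0.3261  0.067 ]
 [ 0.6507 -0.3232  0.067 ]
 [ 0.6098 -0.2711  0.067 ]
 [ 0.6448 -0.268   0.067 ]]
 t27.89 [ 0.6296 -0.2974  0.0508] F [-0.5173  0.7718  0.4383] gap 0.652
 t28.34 [ 0.6287 -0.2968  0.0197] F [-0.4878 -0.2673 -0.3287] gap 0.656
 t28.61 [ 0.6286 -0.2967  0.0077] F [-0.0573 -0.2072 -0.3317] gap 0.649
```

View pics/w13.png

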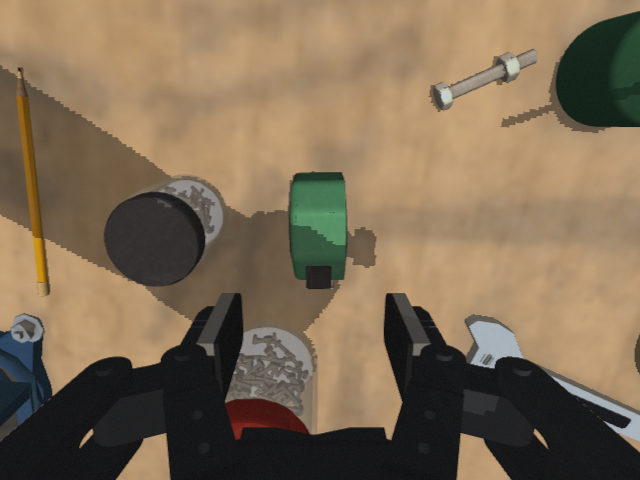

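View pics/w13b.png

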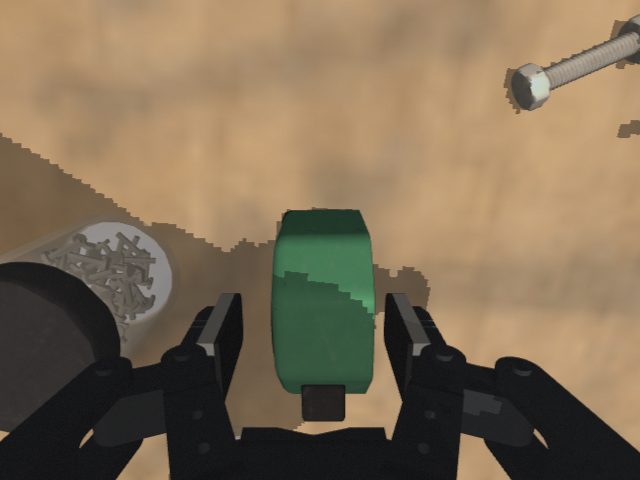

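```bash
python3 - <<'E'
from h import *
R=Rj(5); x,y=.6325,-.2967
arm.move_linear([x,y,.008],R,vel=.05)
effector.set_gripper(0,80); s=st("grip")
if s["finger_gap"]>.25:
    arm.move_linear([x,y,.15],R,vel=.2); st("up"); cam("wrist","w14");cam("side","d14")
E
```

```text
grip t29.23 [ 0.6328 -0.297   0.0085] F [ 0.0464 -0.1751  2.9971] gap 0.383
up t30.09 [ 0.6314 -0.296   0.1482] F [ 0.4323 -0.457  -3.8767] gap 0.380
```

View pics/w14.png

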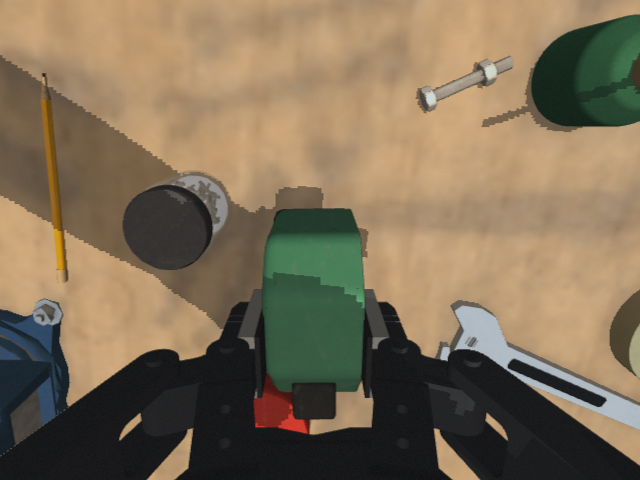

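View pics/d14.png

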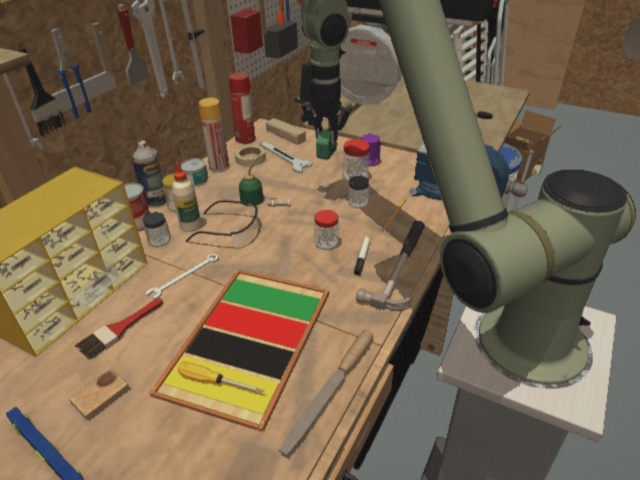

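```bash
python3 - <<'E'
from h import *
R=Rj(98.65); p=np.array([.5445,.1483])
print(arm.solve_ik([*p,.15],R))
arm.movep([*p,.15],R); st()
arm.move_linear([*p,.035],R,vel=.15)
arm.move_linear([*p,.0185],R,vel=.03); st("down")
effector.set_gripper(.6); st("open")
arm.move_linear([*p,.13],R,vel=.25); st("up")
arm.movep([.60,.14,.22],R)
cam("scene","s15"); D=cam("wrist","w15")
E
```

```text
[  7.7417  22.4404 -13.4983  54.0614   0.      -0.9083]
 t31.85 [0.5452 0.1475 0.1501] F [-0.3853  0.0064 -3.0911] gap 0.383
down t33.47 [0.5444 0.1483 0.0184] F [ 0.7145  0.2188 -2.9687] gap 0.382
open t33.79 [0.5451 0.1484 0.019 ] F [ 0.1545 -0.797   0.0821] gap 0.601
up t34.39 [0.5446 0.1483 0.1304] F [ 0.4625  0.3254 -0.6792] gap 0.603
```

View pics/w15.png

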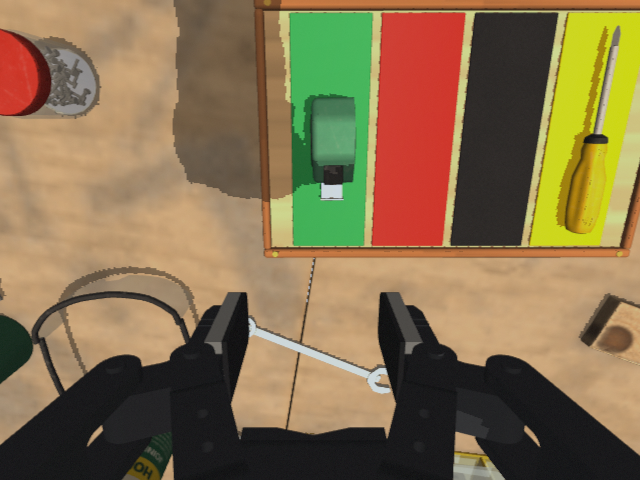

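View pics/s15.png

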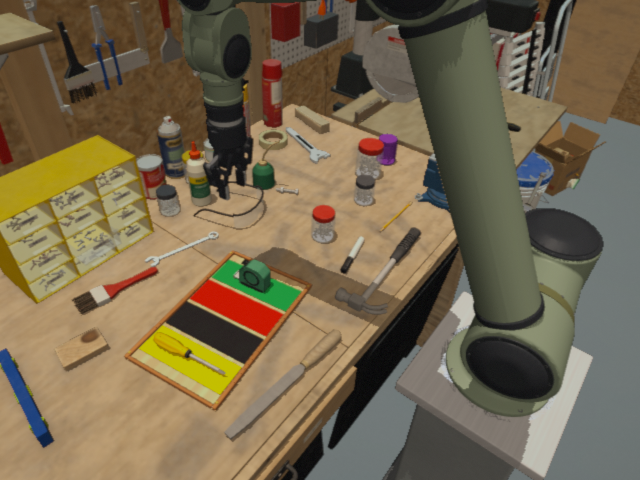

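```bash
python3 - <<'E'
from h import *
D=cam("wrist")
q=plane(D,[(314,99),(354,99),(314,180),(354,180)],.074); print(q,q.mean(0))
print(plane(D,[(290,13),(372,13),(290,247),(363,246)],.009).mean(0))
i=D["pixels"][80:210,290:380,::-1]; cv2.imwrite("pics/w15c.png",cv2.resize(i,None,fx=4,fy=4,interpolation=cv2.INTER_CUBIC))
for p in pinpoint("wrist","tape_measure_mid"): print(p["uv"],p["confidence"],plane(D,p["uv"],.043)[0])
m=mask(D,(0,0,0),(180,60,50))
# marker view next
effector.set_gripper(.4,40)
arm.movep([.43,-.14,.20],Rj(-165.5+180)) 
st(); D=cam("wrist","w16")
for p in pinpoint("wrist","marker_mid"): print(p["uv"],p["confidence"],plane(D,p["uv"],.009)[0])
E
```

```text
[[0.5134 0.1276 0.074 ]
 [0.5089 0.1574 0.074 ]
 [0.5742 0.1368 0.074 ]
 [0.5694 0.1685 0.074 ]] [0.5415 0.1476 0.074 ]
[0.5447 0.1463 0.009 ]
[333.1, 142.7] 0.81 [0.545 0.149 0.043]
 t36.64 [ 0.4308 -0.1398  0.2003] F [ 0.29   -0.607   0.2254] gap 0.400
[318.9, 134.0] 0.62 [ 0.4213 -0.0849  0.009 ]
```

View pics/w16.png

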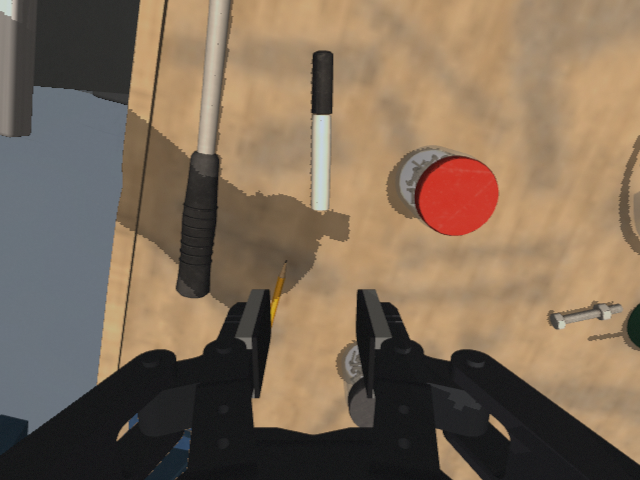

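View pics/w15c.png

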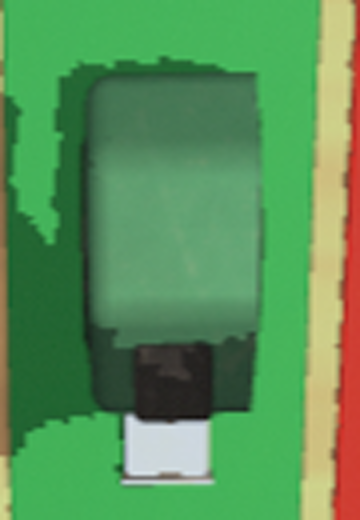

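```bash
python3 - <<'E'
from h import *
D=cam("wrist")
a,b=plane(D,[(322,51),(320,211)],.011); print(a,b,np.linalg.norm(a-b),(a+b)/2,np.degrees(np.arctan2(*(a-b)[1::-1])))
E
```

```text
[ 0.4064 -0.0187  0.011 ] [ 0.4402 -0.1521  0.011 ] 0.1375975265008423 [ 0.4233 -0.0854  0.011 ] 104.19786880227721
```

```bash
python3 - <<'E'
from h import *
R=Rj(14.2); x,y=.4225,-.086
effector.set_gripper(.35,40)
arm.movep([x,y,.08],R)
arm.move_linear([x,y,-.014],R,vel=.15); st()
for z in (-.018,-.021,-.024):
    arm.move_linear([x,y,z],R,vel=.03); s=st()
    if s["contact_force"][2]>3: break
cam("wrist","w17")
cam("side","d17")
i=cv2.imread("pics/d17.png")[190:300,290:430]; cv2.imwrite("pics/d17c.png",cv2.resize(i,None,fx=5,fy=5,interpolation=cv2.INTER_CUBIC))
E
```

```text
t38.38 [ 0.4238 -0.0868 -0.013 ] F [-0.0556 -0.3102  0.4091] gap 0.345
 t38.67 [ 0.4229 -0.0861 -0.0176] F [-0.0491 -0.0137  0.6982] gap 0.349
 t38.92 [ 0.4223 -0.0859 -0.0211] F [ 0.1228 -0.0601 -0.6937] gap 0.351
 t39.17 [ 0.4223 -0.0859 -0.0242] F [-0.4438 -0.6117  0.1249] gap 0.352
```

View pics/w17.png

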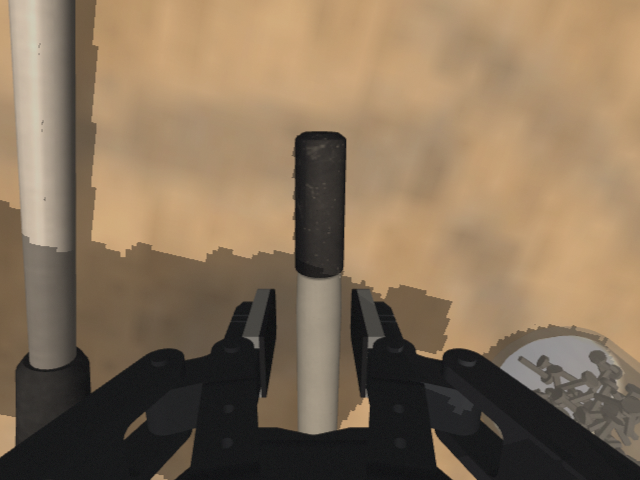

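View pics/d17c.png

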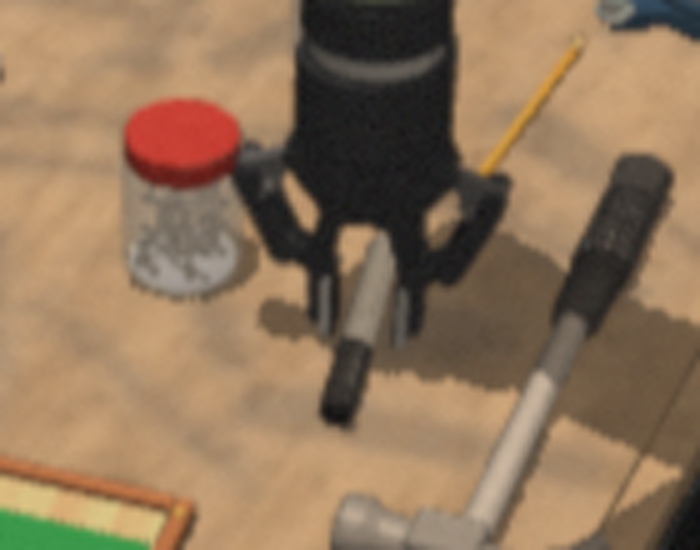

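```bash
python3 - <<'E'
from h import *
R=Rj(14.2); x,y=.4240,-.0857
for z in (-.026,-.028):
    arm.move_linear([x,y,z],R,vel=.03); s=st()
    if s["contact_force"][2]>3: break
effector.set_gripper(0,40); s=st("grip")
if s["finger_gap"]>.12:
    arm.move_linear([x,y,.14],R,vel=.2); st("up"); cam("wrist","w18");cam("side","d18")
    i=cv2.imread("pics/d18.png")[130:280,290:430]; cv2.imwrite("pics/d18c.png",cv2.resize(i,None,fx=4,fy=4,interpolation=cv2.INTER_CUBIC))
E
```

```text
t39.52 [ 0.4241 -0.0857 -0.0261] F [-0.1183  0.2221  0.3993] gap 0.347
 t39.77 [ 0.4238 -0.0856 -0.0281] F [0.0564 0.1866 0.6695] gap 0.351
grip t40.03 [ 0.4239 -0.0857 -0.0279] F [ 0.2933 -0.3692  1.8121] gap 0.185
up t41.02 [ 0.4233 -0.0854  0.1391] F [-0.223   0.136  -0.1112] gap 0.181
```

View pics/w18.png

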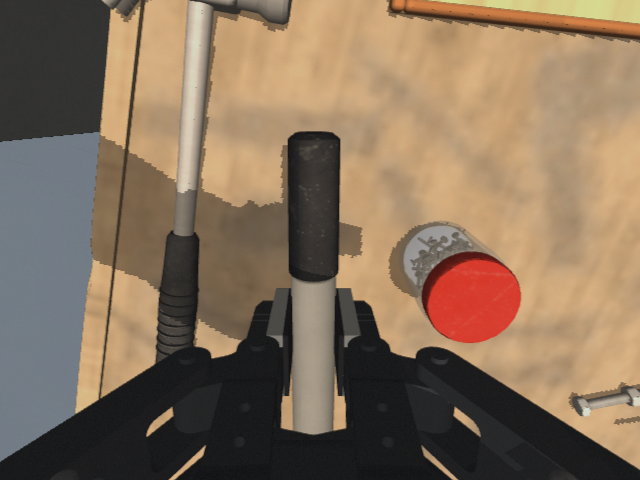

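View pics/d18c.png

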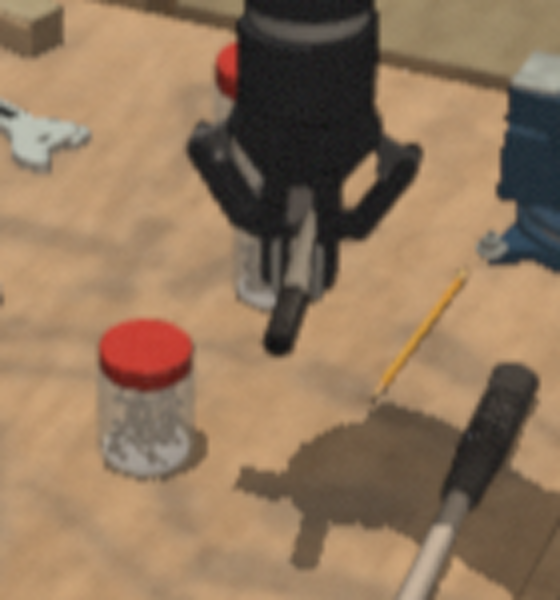

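```bash
python3 - <<'E'
from h import *
R=Rj(98.65); p=np.array([.5204,.3060])
arm.movep([*p,.13],R); st()
arm.move_linear([*p,.0],R,vel=.15)
arm.move_linear([*p,-.0183],R,vel=.03); st("down")
effector.set_gripper(.35); st("open")
arm.move_linear([*p,.13],R,vel=.25); st("up")
D=cam("wrist","w19")
E
```

```text
t42.62 [0.5206 0.3049 0.1299] F [ 0.8674 -1.2026 -0.1555] gap 0.182
down t44.39 [ 0.5204  0.306  -0.0184] F [ 0.406  -0.1439 -0.0179] gap 0.182
open t44.68 [ 0.5205  0.306  -0.0182] F [ 0.3348 -0.5719  0.5066] gap 0.352
up t45.42 [0.5197 0.3057 0.129 ] F [-0.4366 -0.4383 -0.107 ] gap 0.354
```

View pics/w19.png

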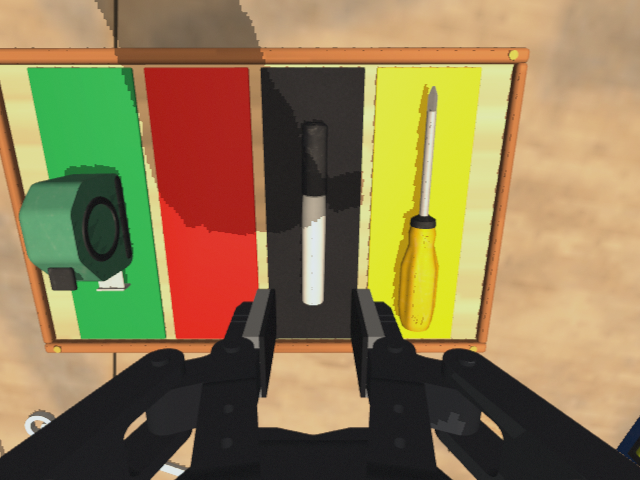

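```bash
python3 - <<'E'
from h import *
D=cam("wrist")
a,b=plane(D,[(315,122),(313,304)],.020); print(a,b,(a+b)/2,np.linalg.norm(a-b))
print(plane(D,[(262,67),(364,67),(267,338),(360,338)],.009).mean(0))
effector.set_gripper(1.0,60)
R=Rj(0)
arm.movep([.53,-.15,.20],R); st()
D=cam("wrist","w20")
for p in pinpoint("wrist","red_jar_mid"): print(p["uv"],p["confidence"],plane(D,p["uv"],.043)[0])
m=mask(D,(0,150,60),(8,255,255)); n,lab,s,ce=cv2.connectedComponentsWithStats(m)
for i in range(1,n):
    if s[i,4]>500:
        c=(lab==i).astype(np.uint8); ct=max(cv2.findContours(c,0,1)[0],key=cv2.contourArea); W=plane(D,ct[:,0],.086)
        print(s[i],cv2.minEnclosingCircle((W[:,:2]*1000).astype(np.float32)))
E
```

```text
[0.4505 0.296  0.02  ] [0.5864 0.3153 0.02  ] [0.5185 0.3056 0.02  ] 0.13728438612769847
[0.5192 0.3053 0.009 ]
 t47.80 [ 0.5301 -0.1491  0.1999] F [0.388  0.0089 0.9238] gap 0.997
[ 274  105   82   85 5441] ((530.6210327148438, -99.11510467529297), 29.270782470703125)
```

View pics/w20.png

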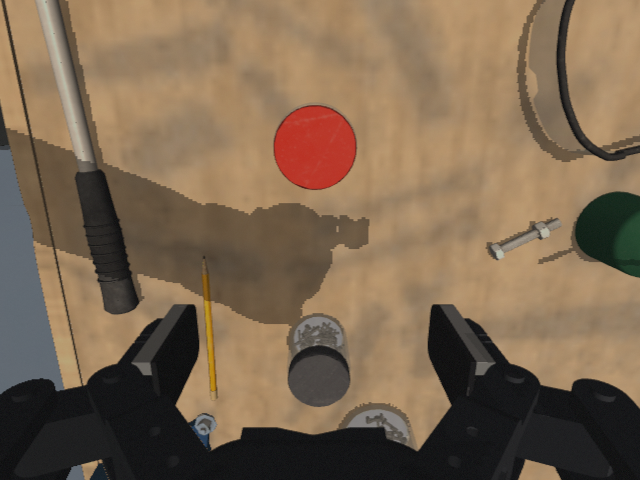

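```bash
python3 - <<'E'
from h import *
R=Rj(0); x,y=.531,-.100
arm.movep([x,y,.14],R)
arm.move_linear([x,y,.09],R,vel=.12); st()
cam("wrist","w21")
for z in (.06,.045,.035,.026):
    arm.move_linear([x,y,z],R,vel=.06); s=st()
    if s["contact_force"][2]>4: break
cam("wrist","w22"); cam("side","d22")
i=cv2.imread("pics/d22.png")[130:280,250:390]; cv2.imwrite("pics/d22c.png",cv2.resize(i,None,fx=4,fy=4,interpolation=cv2.INTER_CUBIC))
E
```

```text
t48.88 [ 0.5318 -0.1007  0.0909] F [-0.1734  0.0566 -0.0712] gap 1.001
 t49.58 [ 0.5309 -0.0999  0.0598] F [0.1244 0.397  1.0071] gap 0.997
 t49.98 [ 0.5305 -0.0998  0.0445] F [ 0.022  -0.651   0.1914] gap 0.993
 t50.29 [ 0.5305 -0.0998  0.0345] F [-0.9311 -0.7928  0.095 ] gap 1.000
 t50.59 [ 0.5305 -0.0999  0.0255] F [-0.4806 -0.0714 -0.2133] gap 1.004
```

View pics/w22.png

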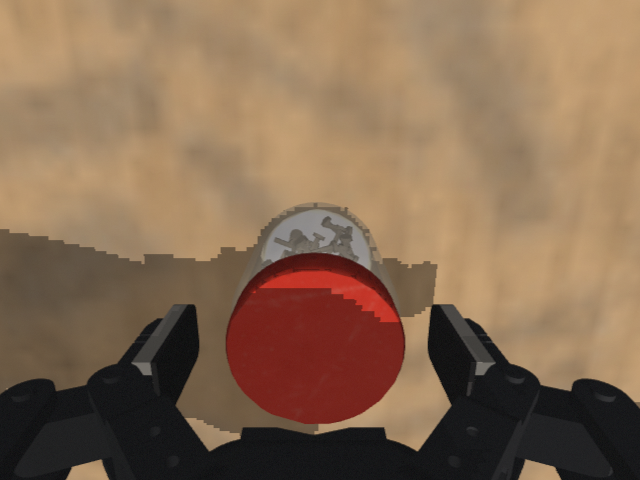

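View pics/d22c.png

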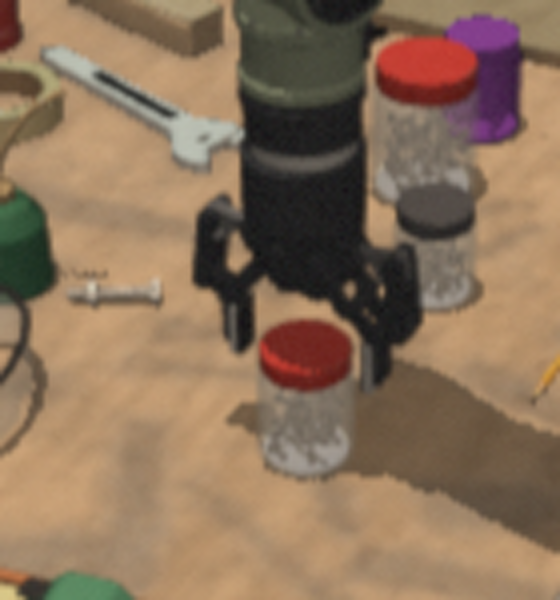

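```bash
python3 - <<'E'
from h import *
R=Rj(0); x,y=.531,-.100
for z in (.020,.015,.010):
    arm.move_linear([x,y,z],R,vel=.04); s=st()
    if s["contact_force"][2]>4: break
effector.set_gripper(0,70); s=st("grip")
cam("side","d23")
i=cv2.imread("pics/d23.png")[130:280,250:390]; cv2.imwrite("pics/d23c.png",cv2.resize(i,None,fx=4,fy=4,interpolation=cv2.INTER_CUBIC))
E
```

```text
t50.99 [ 0.5307 -0.0999  0.0197] F [0.6683 0.2274 0.2403] gap 1.002
 t51.27 [ 0.5307 -0.0999  0.0147] F [-0.6473  0.2173 -0.0743] gap 1.001
 t51.54 [ 0.5307 -0.0999  0.0097] F [-1.2002 -0.0153 -0.2333] gap 0.999
grip t51.90 [ 0.5314 -0.1001  0.0107] F [-1.1999  1.9609  5.6897] gap 0.707
```

View pics/d23c.png

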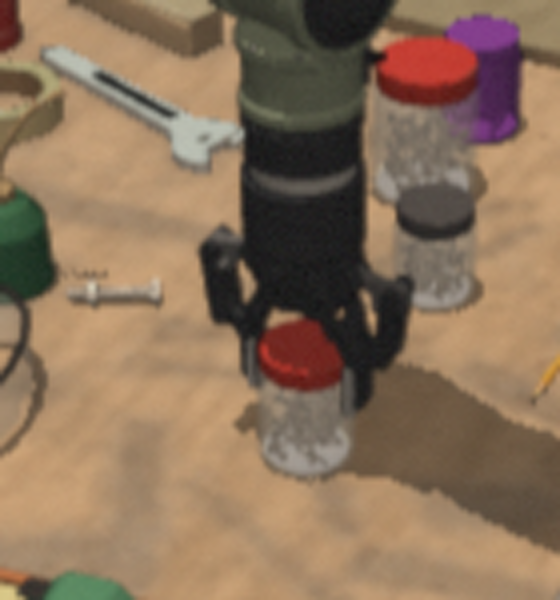

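```bash
python3 - <<'E'
from h import *
R=Rj(0); x,y=.531,-.100
s=telemetry.state(); z0=s["ee_pos"][2]
arm.move_linear([x,y,.16],R,vel=.2); s=st("up")
if s["finger_gap"]>.5:
    R=Rj(8.65); p=np.array([.5324,.2270])
    arm.movep([*p,.16],R); st(); cam("scene","s24")
    i=cv2.imread("pics/s24.png")[130:380,120:400]; cv2.imwrite("pics/s24c.png",cv2.resize(i,None,fx=2.4,fy=2.4,interpolation=cv2.INTER_CUBIC))
print(z0)
E
```

```text
up t52.85 [ 0.5299 -0.0996  0.1585] F [-0.8295 -0.7383 -4.4704] gap 0.712
 t54.09 [0.5326 0.2259 0.1596] F [ 0.3276  0.7003 -3.1212] gap 0.709
0.010674732525747244
```

View pics/s24c.png

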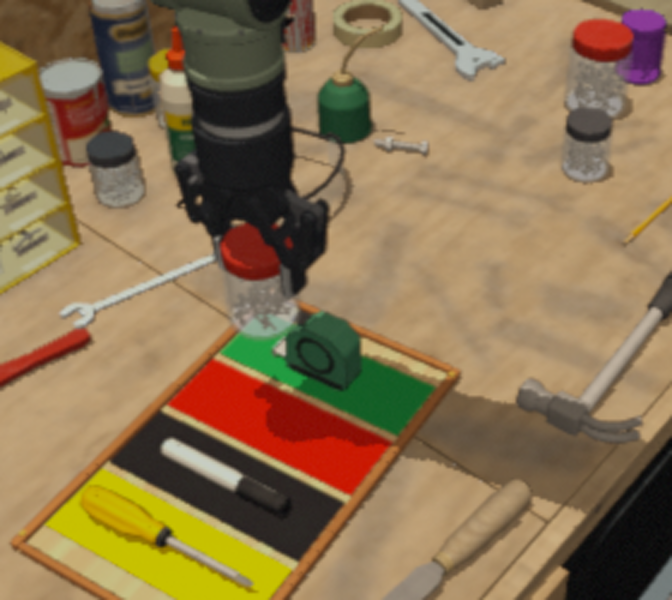

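```bash
python3 - <<'E'
from h import *
R=Rj(8.65); p=np.array([.5324,.2272])
arm.move_linear([*p,.035],R,vel=.12)
arm.move_linear([*p,.0205],R,vel=.03); s=st("down")
z=.0205
while s["contact_force"][2]<-1.5 and z>.0175:
    z-=.001; arm.move_linear([*p,z],R,vel=.02); s=st()
effector.set_gripper(1.0); st("open")
arm.move_linear([*p,.17],R,vel=.15); st("up")
D=cam("wrist","w25")
arm.movep([.35,-.25,.25],Rj(-30)); st()
S=cam("scene","s25"); T=cam("side","d25")
for c in("s25","d25"):
    i=cv2.imread(f"pics/{c}.png")[130:430,120:440]; cv2.imwrite(f"pics/{c}c.png",cv2.resize(i,None,fx=2,fy=2,interpolation=cv2.INTER_CUBIC))
for d in (S,T):
    m=mask(d,(0,150,60),(8,255,255)); n,lab,s,ce=cv2.connectedComponentsWithStats(m)
E
```

```text
down t55.97 [0.5323 0.2272 0.0203] F [ 0.5191  0.0164 -4.0105] gap 0.705
 t56.22 [0.5327 0.2273 0.0197] F [-0.2249 -0.0305 -1.6589] gap 0.710
 t56.47 [0.5327 0.2273 0.0197] F [-1.1494 -1.2485  5.5118] gap 0.715
open t56.84 [0.5326 0.2272 0.0185] F [-0.3545 -0.453   0.1311] gap 0.999
up t58.00 [0.5317 0.227  0.169 ] F [-0.4056 -0.0306 -1.1785] gap 1.003
 t59.92 [ 0.3504 -0.2496  0.2499] F [ 0.2822 -0.4197  0.747 ] gap 1.003
```

View pics/s25c.png

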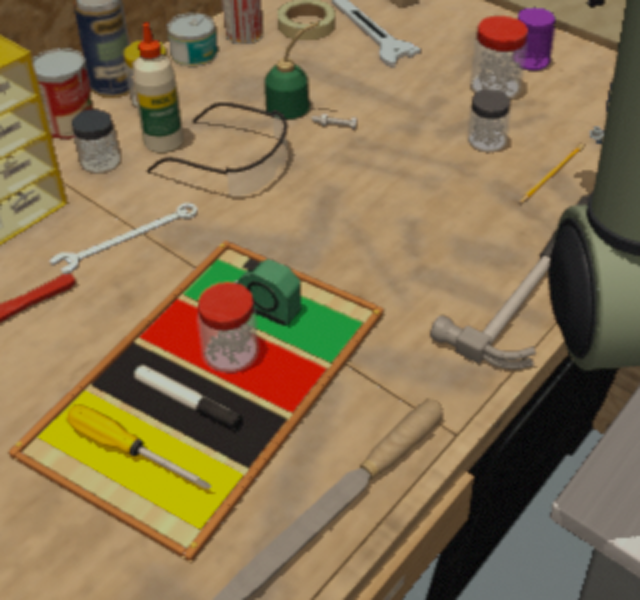

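View pics/d25c.png

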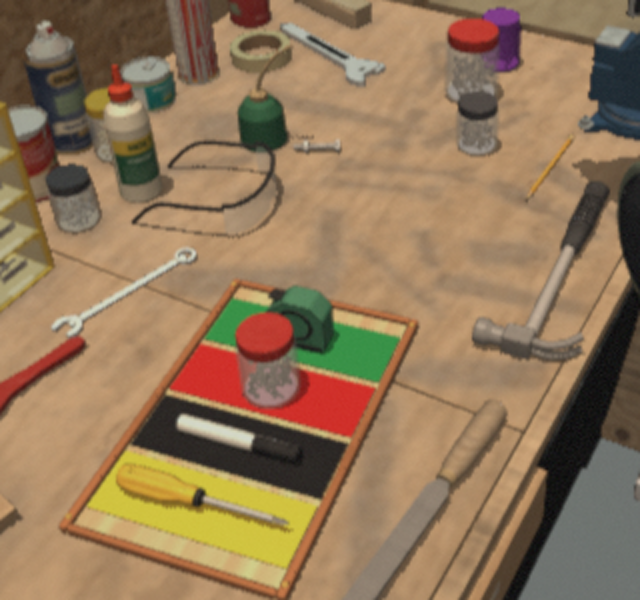

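View pics/w25.png

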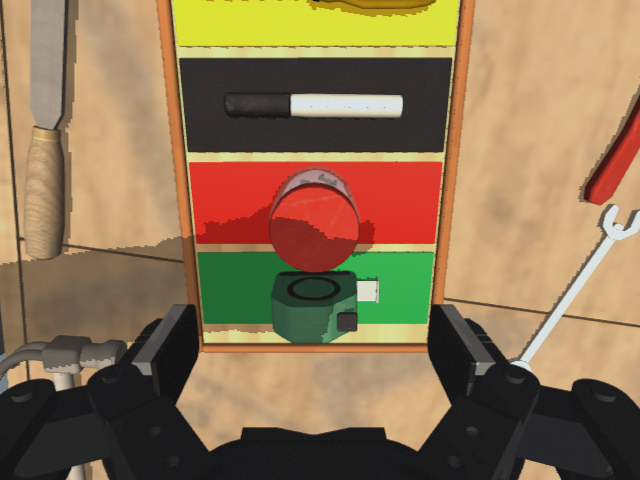

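```bash
python3 - <<'E'
from h import *
S=cam("scene");T=cam("side")
print("lid",plane(S,(226/2+120,299/2+130),.095),plane(T,(266/2+120,331/2+130),.095),"base",plane(S,(231/2+120,352/2+130),.009),plane(T,(270/2+120,387/2+130),.009))
print("expect",[.5324,.2270])
ticket.finish_job()
E
```

```text
lid [[0.5316 0.2248 0.095 ]] [[0.5282 0.2273 0.095 ]] base [[0.532  0.2266 0.009 ]] [[0.5332 0.2276 0.009 ]]
expect [0.5324, 0.227]
the job is handed in; nothing more can be done
```

I placed the screwdriver, tape measure, marker and red-lidded jar in that order on their yellow, green, black and red mats. I handed the job in at about 60 s of the 115 s allowed.

**Final checks:**
- **Screwdriver, marker and jar:** measured within about 1–2 mm of their mat centres. One side-view reading of the jar's lid was 4 mm off, but its base readings agreed to about 1 mm.
- **Tape measure:** one reading put it about 1 mm from the mat centre. An edge-based one put it about 3 mm off.
- **Orientation:** the screwdriver, tape measure and marker lie lengthwise, and the tape measure and jar stand upright.
- **Left alone:** the pencil, the black-lidded jar, the larger red-lidded jar and the purple one were not moved.

**Problems along the way:**
- The first grip on the screwdriver closed above its handle and missed. I lifted it on a shallow second grip, set it back down and regripped lower.
- The real fingertips seem to end roughly 20–30 mm short of the stated TCP. From then on I set grasp heights by checking force and pictures.

The wrist force stayed within a few newtons in every reading.

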